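# Bridge the gap with a length of track

### The arm

A 6-joint arm with a two-finger parallel gripper is mounted at the origin on a cart in front of the work surface, level with it; the furniture and walls round the work are solid. World frame = base frame: x ahead of the robot, y to its left, z up, the work surface at z = 0. Lengths are in m, angles in rad, forces in N, time in s.
With the tool pointing down it reaches from about 0.35 to 0.775 m from the base axis. Payload 5.5 kg.
Tool frame: the origin (TCP) lies at the very end of the fingers, on their centre line; the grasp point (between the pads) lies 19 mm behind it; x points along the fingers, y is the direction in which the jaws open and shut, and the axes are right-handed (so a half turn about x gives the same grasp; the last joint's range is limited). The gripper opens to 85 mm and grips with 20 to 120 N. Pads are 22 mm wide; open, the fingers measure 114 mm over their backs; the gripper's body (76 mm by 85 mm) begins 54 mm behind the grasp point. The pads swing forward as they close: fully open they stand 13 mm farther back than shut.
Start: joints at [1.031, 0.313, 0.046, 1.304, 0, 1.431], TCP at [0.224, 0.53, 0.195] pointing down, gripper open.
Joint ranges: [-2.76, 2.76], [-0.86, 1.69], [-1.03, 1.26], [-2.2, 2.34], [-1.47, 1.5], [-3.14, 3.14]. Speed limits (rad/s): [2.57, 2.57, 3.14, 3.14, 3.14, 3.14].

### API

Orientations are given as a unit quaternion [w, x, y, z].
In Python, from workcell import env gives the robot as it stands.
- The arm moves only by the tool drive_tool, never from a script. Its argument "plan" is a list that holds one entry, the list of rows, each a list of 7 numbers: the shift along the tool's x, y, z in cm, then the turn, a rotation vector about the tool's x, y, z in degrees, then the opening, from 0 (shut) to 1 (fully open). In form: [[[tx, ty, tz, wx, wy, wz, fingers], ...]]. A call has exactly 5 rows; each row shifts and turns the commanded pose from where the row before left it, along the tool's axes as they then stand; what a row does not reach is not made up. A row lasts 1/12 s, in which the tool goes at most 41.7 mm and 7.16 degrees, less where a joint would pass 70% of its speed; a pose out of reach is approached as far as the arm can. A call with a gripper value outside its range is refused whole. The fingers move at their own pace and stop on an object; "squeeze" is the grip in N (left out, the last holds). Time passes only in rows, so rows that do not move let the fingers close, or fill a call up. It gives the time, the measured TCP pose, the force and the opening at its end, in the units of the state.
- env.get_state(): the state, without advancing time (a new reading comes with each control period).
- env.read_camera(name): name is "scene" or "top"; returns the picture (384x512x3 uint8, red, green, blue); there is no depth.
- env.camera_model(name): a dict with "camera_matrix" (3x3 intrinsics, pixels), "camera_from_world" (4x4, takes a point from world to camera coordinates). Camera axes: x right, y down, z forward; pixel columns grow to the right and rows downward; lengths in m; the calibration is good to about 2 mm. A picture is of the moment at which its call begins. camera_model takes no time and is no camera call.
- env.hand_in(): hands the job in, once; it reports no verdict.
The state is a dict: "clock": time; "joint_pos": joint angles; "qvel": joint speeds; "tau": joint torques, N m; "tcp_pos": TCP position; "orientation": TCP orientation; "wrist_force": force on the tool from outside, world axes, zero at the start; "ft_torque": the same for the moment, N m; "finger_gap": finger opening in m.
Only numpy, scipy, OpenCV 4.12 (cv2) and the standard library are available. Lean on these libraries where they do the work, as an engineer would, in place of code of your own. Each camera call takes 0.05 s, during which the arm holds its last target.

### The job

Lay the loose length of track across the two brick abutments of the little bridge model, so that it spans the gap lengthwise, centred, in line with the bridge and resting on both of them. Leave the grey rerailing ramp where it is.

Things in the scene. Friction and masses are not known exactly. Their poses are not given: they have to be found in the camera images.
- track_mid (a point): Centre (half-way up) of the loose length of model track: sleepers with two rails, 110 mm long (its y axis), 30 mm wide (x), 5 mm thick (z up), 20 g. It starts flat on a fixed cork strip 18 mm wide, 100 mm long, 10 mm high, centred under it and in line with it, so 6 mm of track juts out on each long side, 10 mm above the work surface. Grasp it across its width at its middle; ends alike.
- bridge_seat (a point): Centre of the fixed bridge model's gap, level with the abutment tops, 42 mm above the work surface, z up; its y axis runs along the span. A ply base 64 x 150 x 6 mm carries two brick abutments with flat grey slabs, each 54 mm across the span (x) and 34 mm along it. The open gap is 50 mm, so slabs reach from 25 to 59 mm either side along y. Fingers holding the track's middle enter the gap.
- rerailer_mid (a point): Centre (half-way up) of the grey plastic rerailing ramp, a loose bystander to be left alone: a U-shaped channel 100 mm long (its y axis), 34 mm wide and 18 mm high, lying on the work surface.
Mind the look-alikes: they are no part of the job. What is shaped like the part that bears track_mid but white is not meant.

How it is judged:
At the end, for the whole second after the job is handed in: The track lies flat (within 3.4 degrees, right side up) on both abutments, its centre within 15 mm across and 16 mm along the span of the centre of the gap and 0 to 5 mm above the abutment tops (at rest it is 2.5 mm), its length in line with the span within 11 degrees (x of track_mid in the frame of bridge_seat between -0.015 and 0.015 m and y of track_mid in the frame of bridge_seat between -0.016 and 0.016 m and z of track_mid in the frame of bridge_seat between 0 and 0.005 m and angle between the y axis of track_mid and the y axis of bridge_seat, either way round below 0.2 rad and angle between track_mid's own z axis and vertical below 0.06 rad); the robot touches nothing.
It fails at once if the rerailing ramp was shifted by more than 20 mm (distance of rerailer_mid from where it was at the start of the episode above 0.02 m).
It also fails if it takes over 34 s, if anything falls off the work surface, if the arm or the gripper's body presses on something with over 40 N, if the wrist force passes 120 N, or if a joint passes its speed limit or range.

## Working session

There is one attempt and no reset: what is moved stays moved. The work goes in short steps, Python scripts to look and compute and a tool call to move; the robot and the scene stay as the last step left them, time stands still between calls to the robot, and variables do not carry over. Pictures are saved under pics/ and viewed, and the job is handed in when it is done.

Besides the shell and the picture viewer there is one more tool, called as name(argument=value, ...) on one line, values as JSON. drive_tool: Moves the arm, as the interface text tells. Its arguments: {"type":"object","properties":{"plan":{"type":"array","items":{"type":"array","items":{"type":"array","items":{"type":"number"}}}},"squeeze":{"type":"number"}},"required":["plan"]}

```bash
mkdir -p pics; ls; python3 - <<'E'
from workcell import env
import cv2
print(env.get_state())
for n in ["scene","top"]:
    im=env.read_camera(n); cv2.imwrite(f"pics/{n}0.png",im[:,:,::-1]); print(n,env.camera_model(n))
E
```

```text
pics
{'clock': 0.0, 'joint_pos': array([ 1.03140644e+00,  3.14000505e-01,  4.49831754e-02,  1.30357796e+00,
       -3.26715955e-05,  1.43118320e+00]), 'qvel': array([-0.00027128,  0.00239638, -0.00012029, -0.00203528, -0.00046383,
        0.00087811]), 'tau': array([ 1.63873997e-04, -4.80625284e+01,  2.98533618e+01,  1.96029874e-02,
       -2.21824080e-04, -1.63433759e-05]), 'tcp_pos': array([0.22352976, 0.52915855, 0.19381057]), 'orientation': array([ 0.6928262 ,  0.13979944,  0.69322804, -0.14100658]), 'wrist_force': array([-0.15167902,  0.09978205,  0.53526444]), 'ft_torque': array([ 0.0059595 ,  0.01244513, -0.0169861 ]), 'finger_gap': 0.08543248643511664}
scene {'camera_matrix': array([[391.03401948,   0.        , 251.42723319],
       [  0.        , 391.03401948, 196.23721036],
       [  0.        ,   0.        ,   1.        ]]), 'camera_from_world': array([[ 0.68269203, -0.73058533, -0.01329139, -0.33971415],
       [-0.40015893, -0.35858318, -0.84338066,  0.24291608],
       [ 0.61139547,  0.58108792, -0.53715212,  0.64922156],
       [ 0.        ,  0.        ,  0.        ,  1.        ]])}
top {'camera_matrix': array([[383.66672935,   0.        , 253.42571765],
       [  0.        , 383.66672935, 188.95465818],
       [  0.        ,   0.        ,   1.        ]]), 'camera_from_world': array([[-0.00669794, -0.99996926,  0.00407681,  0.00123708],
       [-0.98064992,  0.00577075, -0.19568451,  0.48169724],
       [ 0.19565497, -0.0053086 , -0.98065843,  1.12803304],
       [ 0.        ,  0.        ,  0.        ,  1.        ]])}
```

View pics/scene0.png

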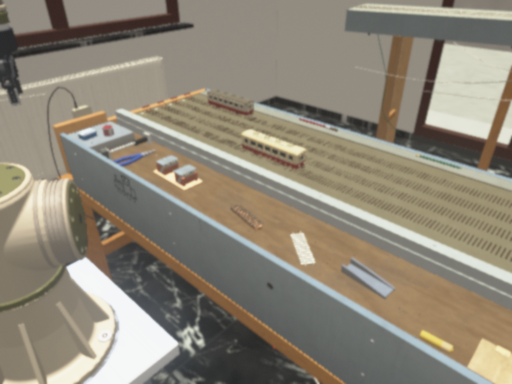

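View pics/top0.png

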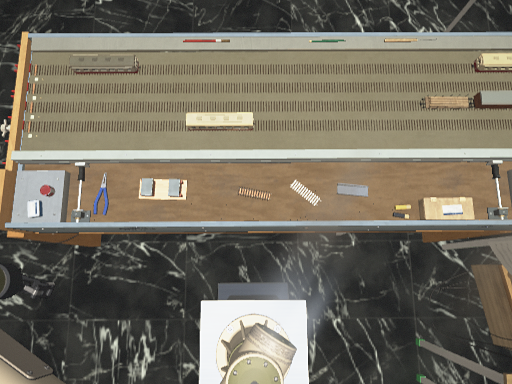

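```bash
python3 - <<'E'
import cv2,numpy as np
im=cv2.imread("pics/top0.png")
a=cv2.resize(im[165:220,125:225],None,fx=8,fy=8,interpolation=cv2.INTER_CUBIC)
b=cv2.resize(im[170:215,225:325],None,fx=8,fy=8,interpolation=cv2.INTER_CUBIC)
cv2.imwrite("pics/ta.png",a);cv2.imwrite("pics/tb.png",b)
im=cv2.imread("pics/scene0.png")
a=cv2.resize(im[145:200,140:220],None,fx=8,fy=8,interpolation=cv2.INTER_CUBIC)
b=cv2.resize(im[195:270,220:320],None,fx=8,fy=8,interpolation=cv2.INTER_CUBIC)
cv2.imwrite("pics/sa.png",a);cv2.imwrite("pics/sb.png",b)
E
```

```text
(no output)
```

View pics/ta.png

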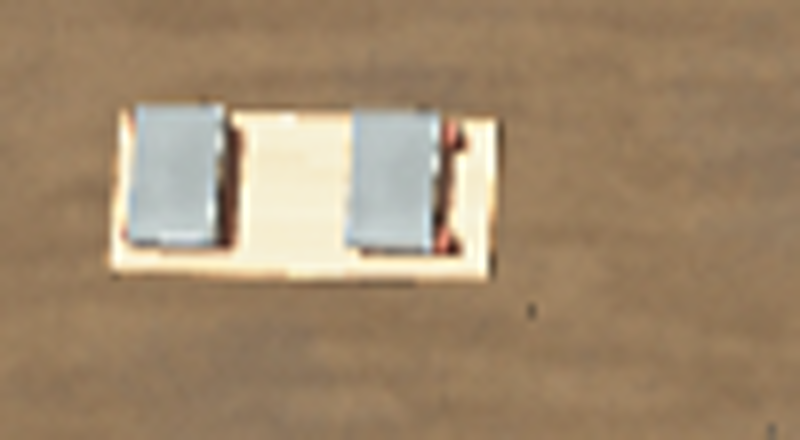

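View pics/tb.png

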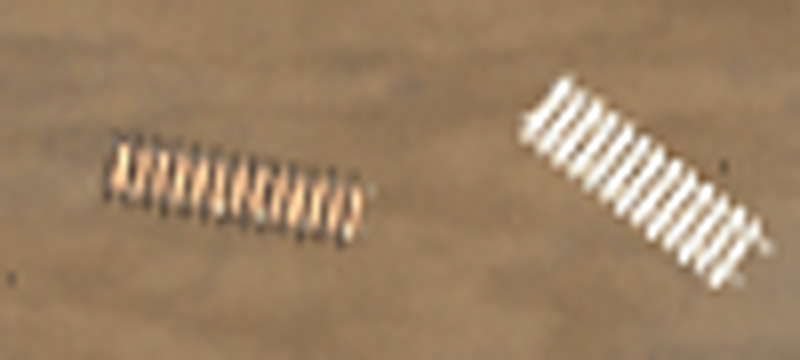

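View pics/sa.png

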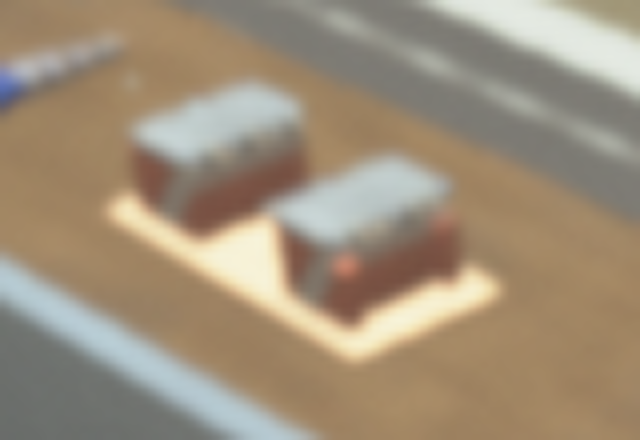

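View pics/sb.png

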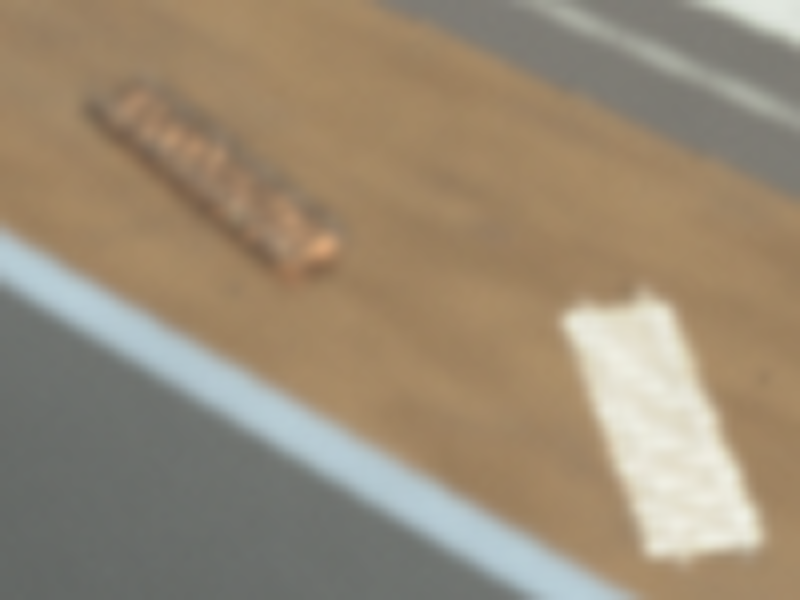

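```bash
cat > h.py <<'E'
import numpy as np
from workcell import env
def ray(n,uv,z):
    m=env.camera_model(n);K=m["camera_matrix"];T=m["camera_from_world"];R,t=T[:3,:3],T[:3,3]
    d=R.T@np.linalg.inv(K)@np.array([*uv,1.]);c=-R.T@t
    return c+d*(z-c[2])/d[2]
def crop(n,pts,x0,y0,s,z):
    return np.array([ray(n,((x+.5)/s-.5+x0,(y+.5)/s-.5+y0),z) for x,y in pts])
def show(name,P):
    print(name,(P*1000).round(0)[:,:2].tolist(),"mean",(P.mean(0)*1000).round(1))
E
python3 - <<'E'
from h import *
L=crop("top",[(135,103),(224,103),(215,247),(128,243)],125,165,8,.042)
R=crop("top",[(354,109),(440,110),(432,251),(346,247)],125,165,8,.042)
show("L",L);show("R",R)
c=(L.mean(0)+R.mean(0))/2;d=L.mean(0)-R.mean(0);print("seat",c,np.linalg.norm(d),np.degrees(np.arctan2(d[1],d[0])))
B=crop("top",[(120,108),(497,118),(490,282),(110,272)],125,165,8,.006);show("base",B);d=B[0]+B[3]-B[1]-B[2];print(np.linalg.norm(d)/2,np.degrees(np.arctan2(d[1],d[0])))
T=crop("top",[(118,135),(366,178),(346,245),(106,200)],225,170,8,.0135);show("track",T)
d=T[0]+T[3]-T[1]-T[2];print(np.linalg.norm(d)/2,np.degrees(np.arctan2(d[1],d[0])))
# scene
sL=crop("scene",[(130,130),(245,83),(303,103),(190,163)],140,145,8,.042)
sR=crop("scene",[(270,207),(390,155),(452,185),(325,245)],140,145,8,.042)
show("sL",sL);show("sR",sR);d=sL.mean(0)-sR.mean(0);print((sL.mean(0)+sR.mean(0))/2,np.linalg.norm(d),np.degrees(np.arctan2(d[1],d[0])))
sT=crop("scene",[(88,105),(150,80),(343,240),(282,270)],220,195,8,.0135);show("sT",sT)
d=sT[0]+sT[1]-sT[2]-sT[3];print(np.linalg.norm(d)/2,np.degrees(np.arctan2(d[1],d[0])))
# tool axes
from scipy.spatial.transform import Rotation as Ro
s=env.get_state();q=s["orientation"];print(Ro.from_quat(np.r_[q[1:],q[0]]).as_matrix().round(3), s["clock"])
E
```

```text
L [[521.0, 344.0], [521.0, 310.0], [464.0, 311.0], [466.0, 344.0]] mean [493.2 327.4  42. ]
R [[518.0, 260.0], [518.0, 226.0], [462.0, 228.0], [464.0, 261.0]] mean [490.6 243.7  42. ]
seat [0.4918952  0.28554928 0.042     ] 0.08376657045983278 88.24974656826625
base [[528.0, 361.0], [523.0, 211.0], [456.0, 212.0], [461.0, 361.0]] mean [491.9 286.1   6. ]
0.15015007464700394 88.11991835022519
track [[497.0, 43.0], [479.0, -55.0], [452.0, -47.0], [471.0, 47.0]] mean [474.7  -3.1  13.5]
0.09759736924237568 79.2631874248744
sL [[465.0, 340.0], [515.0, 339.0], [519.0, 311.0], [464.0, 303.0]] mean [490.8 323.2  42. ]
sR [[463.0, 257.0], [514.0, 256.0], [514.0, 222.0], [459.0, 222.0]] mean [487.8 239.1  42. ]
[0.48932238 0.28115912 0.042     ] 0.08412321632230507 87.94494577782713
sT [[470.0, 43.0], [492.0, 39.0], [470.0, -60.0], [448.0, -57.0]] mean [470.2  -8.6  13.5]
0.10196943791392328 77.78059681739508
[[-0.001  0.389  0.921]
 [-0.001  0.921 -0.389]
 [-1.    -0.002 -0.   ]] 0.1
```

Two lengths of track are in view: the brown one at top (254,193), raised on a strip, and the white one at (305,192), lying flat. The brown one is meant, because white is excluded, and the enlarged crop confirms it. The bridge is at top (163,188). Both cameras agree to about 5 mm, with the seat at about (0.491, 0.285), span direction 88°, and the track at about (0.473, -0.004), direction 79°.

drive_tool(plan=[[[0,-2.63,2.92,0,0,0,0.65],[0,-2.63,2.92,0,0,0,0.65],[0,-2.63,2.92,0,0,0,0.65],[0,-2.63,2.92,0,0,0,0.65],[0,-2.63,2.92,0,0,0,0.65]]], squeeze=40)

```text
clock: 0.52
tcp_pos: [0.3071, 0.35, 0.1942]
orientation: [0.693, 0.14, 0.693, -0.14]
wrist_force: [0.9, 0.6, 0.6]
finger_gap: 0.0557
```

drive_tool(plan=[[[0,-2.63,2.92,0,0,0,0.65],[0,-2.63,2.92,0,0,0,0.65],[0,-2.63,2.92,0,0,0,0.65],[0,-2.63,2.92,0,0,0,0.65],[0,-2.63,2.92,0,0,0,0.65]]])

```text
clock: 0.93
tcp_pos: [0.3905, 0.1719, 0.1945]
orientation: [0.693, 0.14, 0.693, -0.14]
wrist_force: [0.2, 0.5, -0.6]
finger_gap: 0.0555
```

drive_tool(plan=[[[0,-2.63,2.92,0,0,0,0.65],[0,-2.63,2.92,0,0,0,0.65],[0,-2.63,2.92,0,0,0,0.65],[0,-2.63,2.92,0,0,0,0.65],[0,-2.63,2.92,0,0,0,0.65]]])

```text
clock: 1.35
tcp_pos: [0.4739, -0.0061, 0.1945]
orientation: [0.693, 0.141, 0.693, -0.14]
wrist_force: [-0.0, 0.4, -0.0]
finger_gap: 0.0555
```

drive_tool(plan=[[[0,0,0,7,0,0,0.65],[0,0,0,7,0,0,0.65],[0,0,0,7,0,0,0.65],[0,0,0,7,0,0,0.65],[0,0,0,7,0,0,0.65]]])

```text
clock: 1.77
tcp_pos: [0.4734, -0.0044, 0.1942]
orientation: [0.617, 0.344, 0.618, -0.344]
wrist_force: [0.3, -0.3, 0.3]
finger_gap: 0.0557
```

drive_tool(plan=[[[0,0,0,7,0,0,0.65],[0,0,0,7,0,0,0.65],[0,0,0,7,0,0,0.65],[0,0,0,7,0,0,0.65],[0,0,0,7,0,0,0.65]]])

```text
clock: 2.18
tcp_pos: [0.4734, -0.0041, 0.1943]
orientation: [-0.485, -0.514, -0.486, 0.514]
wrist_force: [0.3, -0.2, -0.1]
finger_gap: 0.0554
```

drive_tool(plan=[[[1,0,0,7,0,0,0.65],[1.5,0,0,1,0,0,0.65],[1.5,0,0,0,0,0,0.65],[1,0,0,0,0,0,0.65],[0,0,0,0,0,0,0.65]]])

```text
clock: 2.6
tcp_pos: [0.4719, -0.0038, 0.1423]
orientation: [-0.449, -0.544, -0.451, 0.546]
wrist_force: [-0.2, -0.9, -0.4]
finger_gap: 0.0558
```

```bash
cat > look.py <<'E'
import sys,cv2
from h import *
t,b=sys.argv[1],[int(v) for v in sys.argv[2:10]]
a=env.read_camera("top")[:,:,::-1];s=env.read_camera("scene")[:,:,::-1]
def c(i,r): return cv2.resize(i[r[1]:r[3],r[0]:r[2]],(390,390*(r[3]-r[1])//(r[2]-r[0])),interpolation=cv2.INTER_CUBIC)
p,q=c(a,b[:4]),c(s,b[4:]);H=max(len(p),len(q))
o=np.zeros((H,790,3),np.uint8);o[:len(p),:390]=p;o[:len(q),400:]=q
cv2.imwrite(f"pics/{t}.png",o)
from scipy.spatial.transform import Rotation as Ro
st=env.get_state();w=st["orientation"];print(st["clock"],st["tcp_pos"].round(4),st["finger_gap"],st["joint_pos"].round(3));print(Ro.from_quat(np.r_[w[1:],w[0]]).as_matrix().round(3))
E
python3 look.py g1 200 130 320 250 190 150 310 270
```

```text
2.7 [ 0.4734 -0.0041  0.1445] 0.055324865427529034 [-0.179  0.141 -0.3    1.13   0.     1.583]
[[-0.001  0.982 -0.189]
 [ 0.    -0.189 -0.982]
 [-1.    -0.001 -0.   ]]
```

View pics/g1.png

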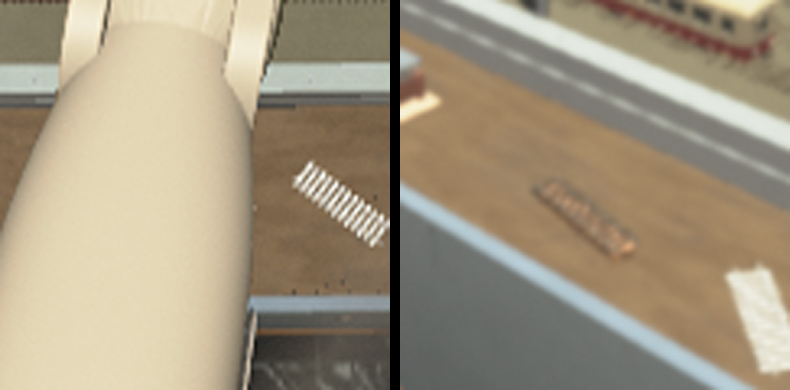

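drive_tool(plan=[[[2.5,0,0,0,0,0,0.65],[2.5,0,0,0,0,0,0.65],[2.5,0,0,0,0,0,0.65],[2.5,0,0,0,0,0,0.65],[1.0,0,0,0,0,0,0.65]]])

```text
clock: 3.12
tcp_pos: [0.4725, -0.004, 0.0328]
orientation: [-0.45, -0.545, -0.451, 0.546]
wrist_force: [0.1, -0.4, -0.5]
finger_gap: 0.0555
```

```bash
python3 look.py g2 200 130 320 250 200 160 300 260
```

```text
3.2167 [ 0.4726 -0.004   0.0338] 0.05562366282836514 [-0.179  0.236 -0.478  0.859  0.     1.583]
[[-0.003  0.982 -0.189]
 [ 0.001 -0.189 -0.982]
 [-1.    -0.003 -0.   ]]
```

View pics/g2.png

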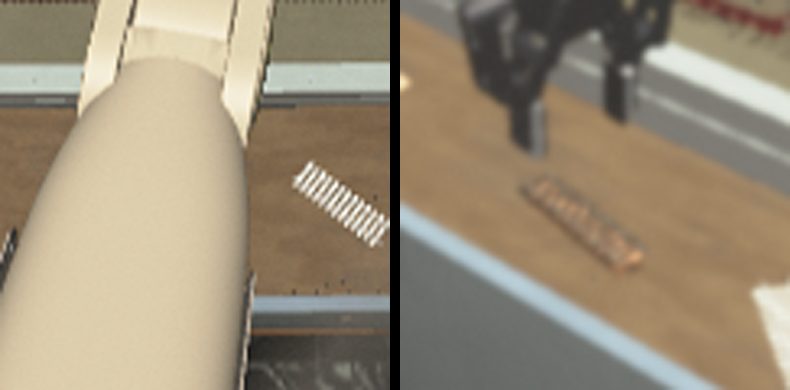

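```bash
python3 - <<'E'
from h import *
import cv2
m=env.camera_model("scene")
im=np.ascontiguousarray(env.read_camera("scene")[:,:,::-1])
s=env.get_state();x0,y0,f=200,140,8
o=cv2.resize(im[y0:y0+90,x0:x0+100],None,fx=f,fy=f,interpolation=cv2.INTER_CUBIC)
T=m["camera_from_world"];K=m["camera_matrix"]
t=s["tcp_pos"]
for dy in(-.028,0,.028):
    p=t+np.array([.982,-.189,0])*dy
    c=T[:3,:3]@p+T[:3,3];u=K@c;u=u[:2]/u[2];print(u)
    cv2.circle(o,tuple(int(v) for v in (u-[x0,y0])*f+f/2),5,(0,0,255),-1)
cv2.imwrite("pics/g3.png",o[:600])
E
```

```text
[235.71475504 211.09207145]
[245.59661004 206.98968888]
[255.18698898 203.00831056]
```

View pics/g3.png

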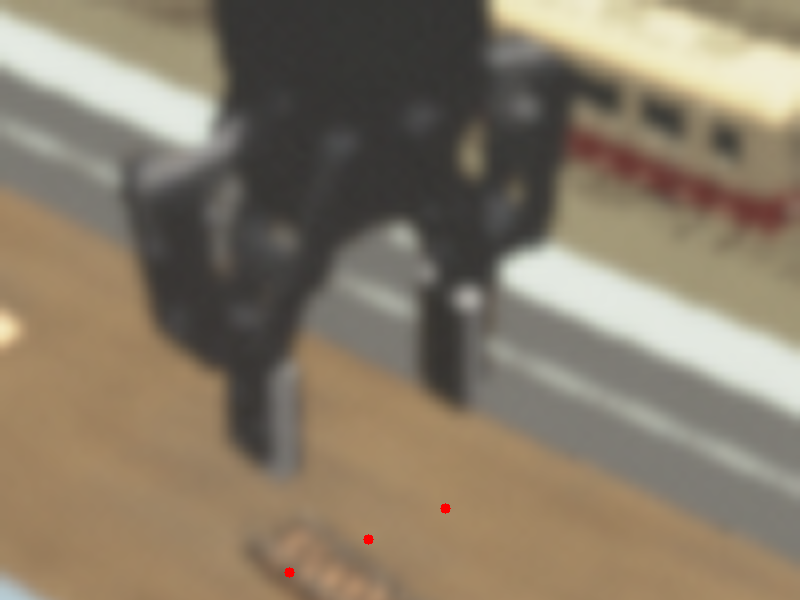

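drive_tool(plan=[[[0,0,0,0,0,0,0],[0,0,0,0,0,0,0],[0,0,0,0,0,0,0],[0,0,0,0,0,0,0],[0,0,0,0,0,0,0]]])

```text
clock: 3.68
tcp_pos: [0.4743, -0.0043, 0.0354]
orientation: [0.451, 0.546, 0.45, -0.545]
wrist_force: [-0.4, -0.4, 0.7]
finger_gap: 0.0002
```

```bash
cat > sc.py <<'E'
import sys,cv2
from h import *
m=env.camera_model("scene")
im=np.ascontiguousarray(env.read_camera("scene")[:,:,::-1])
s=env.get_state();x0,y0,f=int(sys.argv[2]),int(sys.argv[3]),8
o=cv2.resize(im[y0:y0+75,x0:x0+100],None,fx=f,fy=f,interpolation=cv2.INTER_CUBIC)
T=m["camera_from_world"];K=m["camera_matrix"]
t=s["tcp_pos"];print(s["clock"],t.round(4),s["finger_gap"])
for dz in (0,.01,.02,.03):
    c=T[:3,:3]@(t+[0,0,dz])+T[:3,3];u=K@c;u=u[:2]/u[2]
    cv2.circle(o,tuple(int(v) for v in (u-[x0,y0])*f+f/2),3,(0,0,255),-1)
cv2.imwrite(f"pics/{sys.argv[1]}.png",o)
E
python3 sc.py g4 200 150; python3 - <<'E'
import cv2
i=cv2.imread("pics/scene0.png");cv2.imwrite("pics/s0l.png",cv2.resize(i[50:125,0:60],None,fx=8,fy=8,interpolation=cv2.INTER_CUBIC))
E
```

```text
3.7333 [ 0.4741 -0.0042  0.0352] 2.9583948773510374e-06
```

View pics/g4.png

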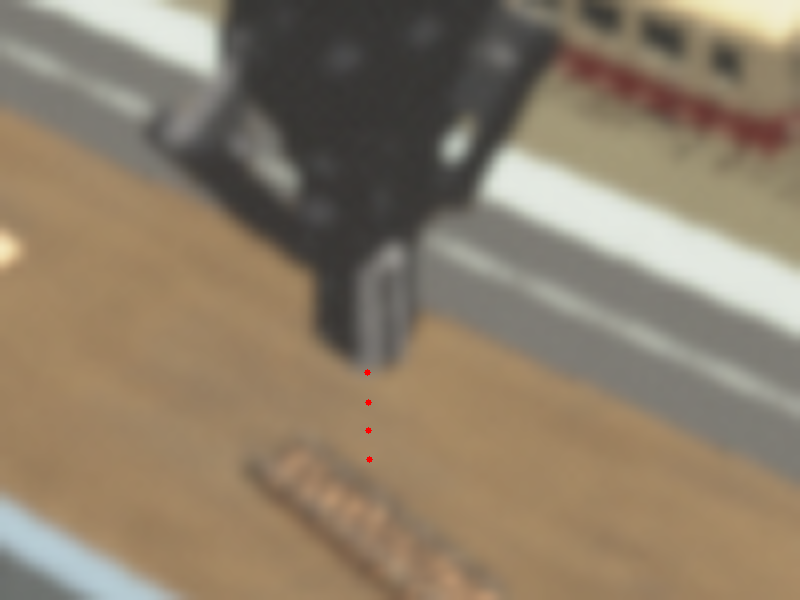

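View pics/s0l.png

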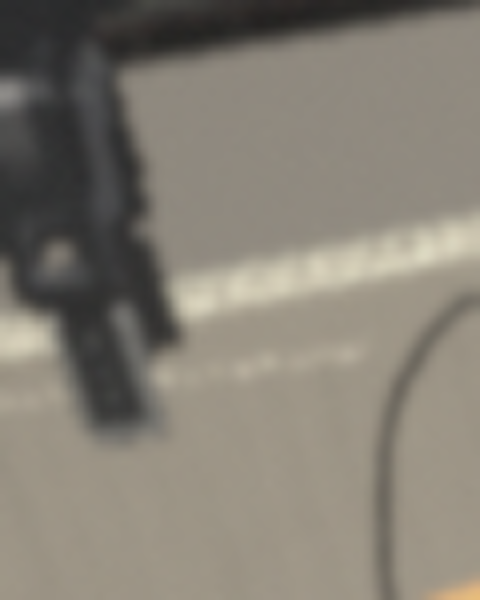

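The shut fingertips appear about 30 mm above the reported TCP, with no sideways shift. I'll open again, go down carefully and check against the picture.

drive_tool(plan=[[[0,0,0,0,0,0,0.65],[0,0,0,0,0,0,0.65],[0,0,0,0,0,0,0.65],[1.3,0,0,0,0,0,0.65],[1.3,0,0,0,0,0,0.65]]])

```text
clock: 4.15
tcp_pos: [0.4748, -0.0043, 0.0091]
orientation: [0.451, 0.546, 0.45, -0.545]
wrist_force: [-0.6, -0.4, -0.6]
finger_gap: 0.0557
```

```bash
python3 sc.py g5 200 160
```

```text
4.2 [ 0.4725 -0.004   0.0064] 0.05564412484278862
```

View pics/g5.png

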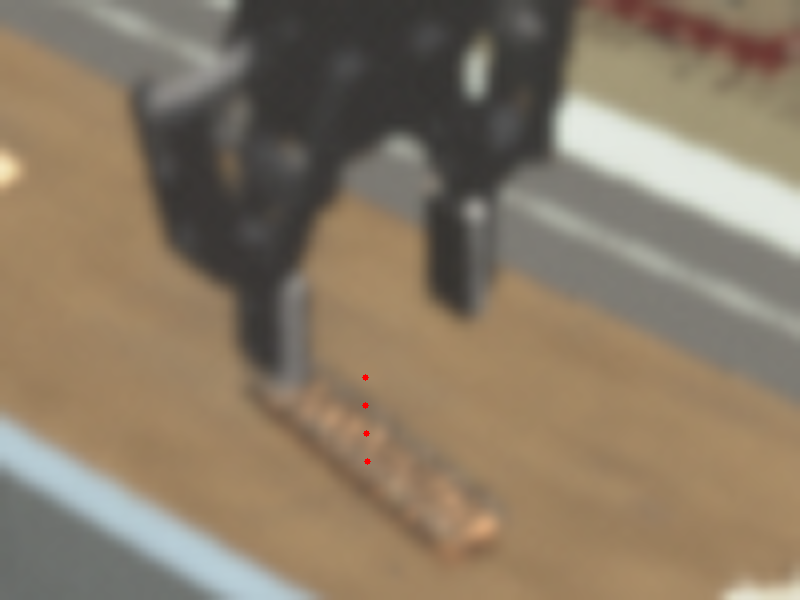

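drive_tool(plan=[[[0.3,0,0,0,0,0,0.65],[0.3,0,0,0,0,0,0.65],[0.2,0,0,0,0,0,0.65],[0,0,0,0,0,0,0.65],[0,0,0,0,0,0,0.65]]])

```text
clock: 4.62
tcp_pos: [0.474, -0.0042, 0.001]
orientation: [0.45, 0.545, 0.45, -0.545]
wrist_force: [-0.1, -0.7, -0.9]
finger_gap: 0.0557
```

drive_tool(plan=[[[0.3,0,0,0,0,0,0.65],[0.3,0,0,0,0,0,0.65],[0.2,0,0,0,0,0,0.65],[0,0,0,0,0,0,0.65],[0,0,0,0,0,0,0.65]]])

```text
clock: 5.03
tcp_pos: [0.4736, -0.0041, -0.0075]
orientation: [-0.45, -0.545, -0.45, 0.545]
wrist_force: [-0.3, -0.2, 0.3]
finger_gap: 0.0554
```

```bash
python3 sc.py g6 200 160
```

```text
5.0833 [ 0.4736 -0.0042 -0.0074] 0.05584366244245928
```

View pics/g6.png

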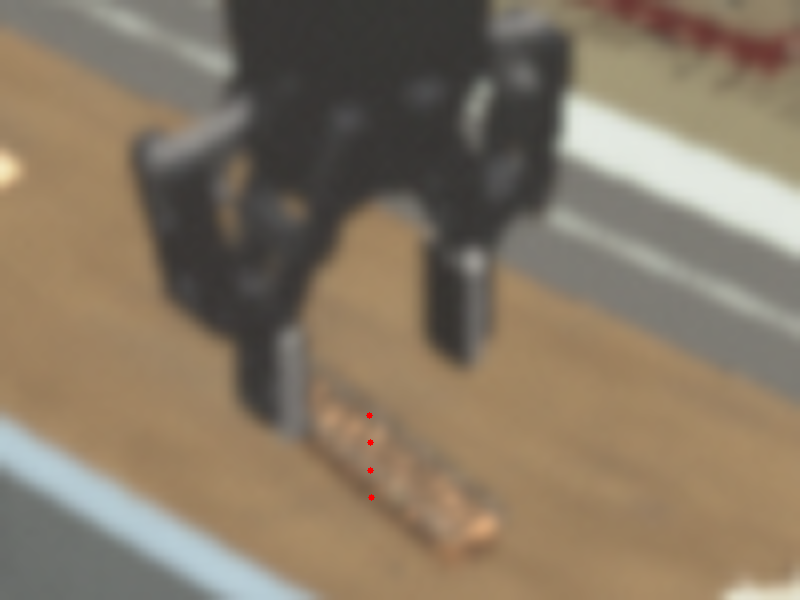

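drive_tool(plan=[[[0.5,0,0,0,0,0,0.65],[0.5,0,0,0,0,0,0.65],[0.4,0,0,0,0,0,0.65],[0,0,0,0,0,0,0.65],[0,0,0,0,0,0,0.65]]])

```text
clock: 5.5
tcp_pos: [0.4732, -0.0041, -0.0218]
orientation: [-0.45, -0.545, -0.451, 0.546]
wrist_force: [-1.2, -0.3, -0.5]
finger_gap: 0.0553
```

```bash
python3 sc.py g7 200 160
```

```text
5.55 [ 0.4735 -0.0041 -0.0216] 0.05536683159660421
```

View pics/g7.png

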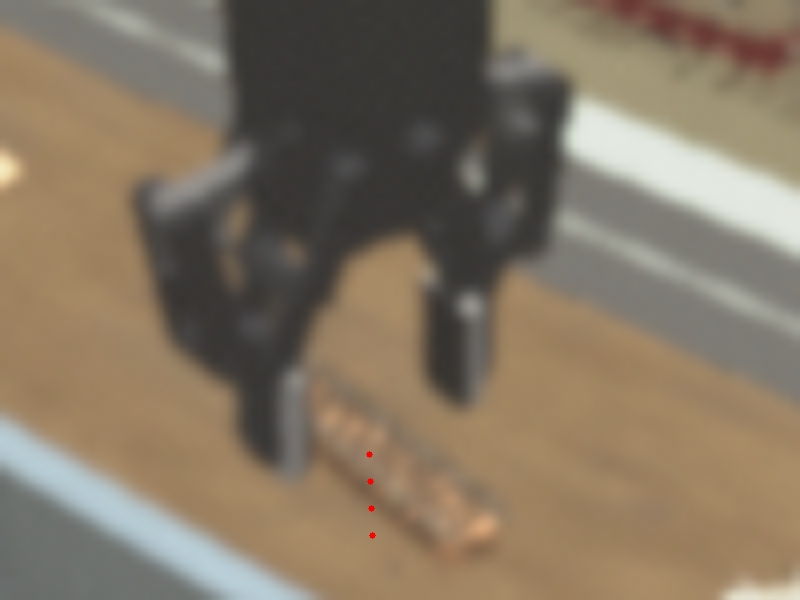

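drive_tool(plan=[[[0.3,0,0.1,0,0,0,0.65],[0.2,0,0.1,0,0,0,0.65],[0.2,0,0,0,0,0,0.65],[0,0,0,0,0,0,0.65],[0,0,0,0,0,0,0.65]]])

```text
clock: 5.97
tcp_pos: [0.4732, -0.0061, -0.0285]
orientation: [-0.45, -0.545, -0.45, 0.545]
wrist_force: [-0.3, 0.3, 0.7]
finger_gap: 0.0558
```

```bash
python3 sc.py g8 200 160
```

```text
6.0167 [ 0.4733 -0.0061 -0.0284] 0.05559117016480064
```

View pics/g8.png

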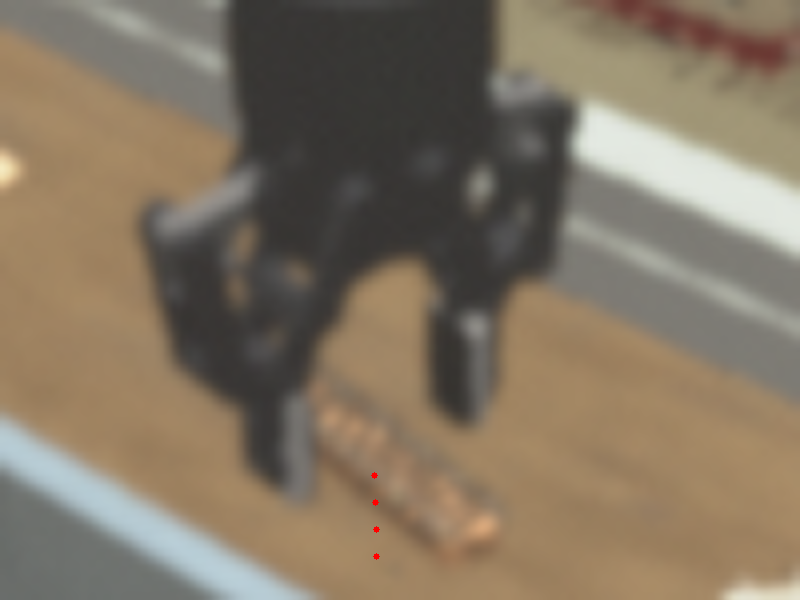

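drive_tool(plan=[[[0.1,-0.1,0.2,0,0,0,0.65],[0.1,-0.1,0.1,0,0,0,0.65],[0,0,0,0,0,0,0.5],[0,0,0,0,0,0,0.42],[0,0,0,0,0,0,0.42]]])

```text
clock: 6.43
tcp_pos: [0.4709, -0.0087, -0.0303]
orientation: [0.45, 0.545, 0.45, -0.545]
wrist_force: [0.4, 0.1, 0.2]
finger_gap: 0.0356
```

```bash
python3 sc.py g9 200 160
```

```text
6.4833 [ 0.4709 -0.0087 -0.0303] 0.036212886877608305
```

View pics/g9.png

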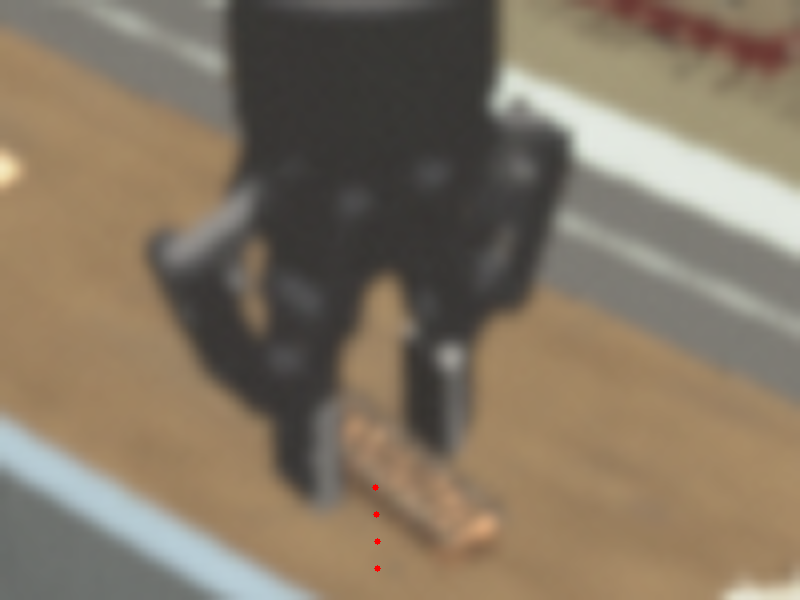

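drive_tool(plan=[[[0,0,0,0,0,0,0.2],[0,0,0,0,0,0,0.2],[0,0,0,0,0,0,0.2],[0,0,0,0,0,0,0.2],[0,0,0,0,0,0,0.2]]], squeeze=40)

```text
clock: 6.9
tcp_pos: [0.4711, -0.0087, -0.03]
orientation: [0.45, 0.545, 0.45, -0.545]
wrist_force: [-1.4, -0.6, 4.2]
finger_gap: 0.0285
```

drive_tool(plan=[[[-0.5,0,0,0,0,0,0.2],[-1,0,0,0,0,0,0.2],[-1.5,0,0,0,0,0,0.2],[-2,0,0,0,0,0,0.2],[-2,0,0,0,0,0,0.2]]])

```text
clock: 7.32
tcp_pos: [0.4699, -0.0085, 0.04]
orientation: [-0.45, -0.545, -0.451, 0.546]
wrist_force: [-0.6, -0.5, 0.6]
finger_gap: 0.0284
```

```bash
python3 sc.py g10 200 145
```

```text
7.3667 [ 0.4728 -0.009   0.0439] 0.028738183974044616
```

View pics/g10.png

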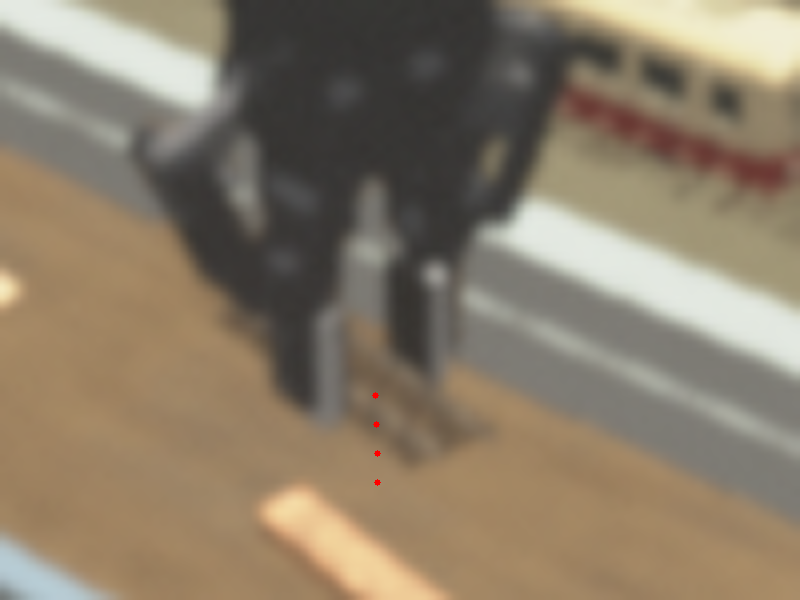

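drive_tool(plan=[[[-1,0,0,0,0,0,0.2],[-1,-0.4,-2,0,0,0,0.2],[0,-0.5,-3.6,0,0,0,0.2],[0,-0.5,-3.6,0,0,0,0.2],[0,-0.5,-3.6,0,0,0,0.2]]])

```text
clock: 7.78
tcp_pos: [0.4765, 0.1217, 0.06]
orientation: [0.45, 0.546, 0.45, -0.545]
wrist_force: [1.9, -0.3, -0.2]
finger_gap: 0.0287
```

drive_tool(plan=[[[0,-0.5,-3.6,0,0,0,0.2],[0,-0.5,-3.6,0,0,0,0.2],[0,-0.5,-3.6,0,0,0,0.2],[0,-0.3,-3.6,0,0,0,0.2],[0,0,-1.5,0,0,0,0.2]]])

```text
clock: 8.2
tcp_pos: [0.4887, 0.2843, 0.0596]
orientation: [0.451, 0.545, 0.452, -0.544]
wrist_force: [0.5, 0.1, -0.1]
finger_gap: 0.0284
```

drive_tool(plan=[[[0,0,0,-4.5,0,0,0.2],[0,0,0,-4.5,0,0,0.2],[0,0,0,0,0,0,0.2],[0,0,0,0,0,0,0.2],[0,0,0,0,0,0,0.2]]])

```text
clock: 8.62
tcp_pos: [0.4887, 0.2798, 0.0596]
orientation: [-0.491, -0.509, -0.491, 0.509]
wrist_force: [-0.3, -0.9, -0.4]
finger_gap: 0.0286
```

```bash
python3 sc.py p1 130 115; python3 look.py p1b 110 130 230 250 130 110 230 210
```

```text
8.6667 [0.4887 0.2798 0.0596] 0.02828815948597556
8.7667 [0.4889 0.2798 0.0598] 0.028699727989224752 [ 0.377  0.366 -0.22   0.984  0.     1.983]
[[ 0.     0.999 -0.035]
 [ 0.    -0.035 -0.999]
 [-1.     0.    -0.   ]]
```

View pics/p1.png

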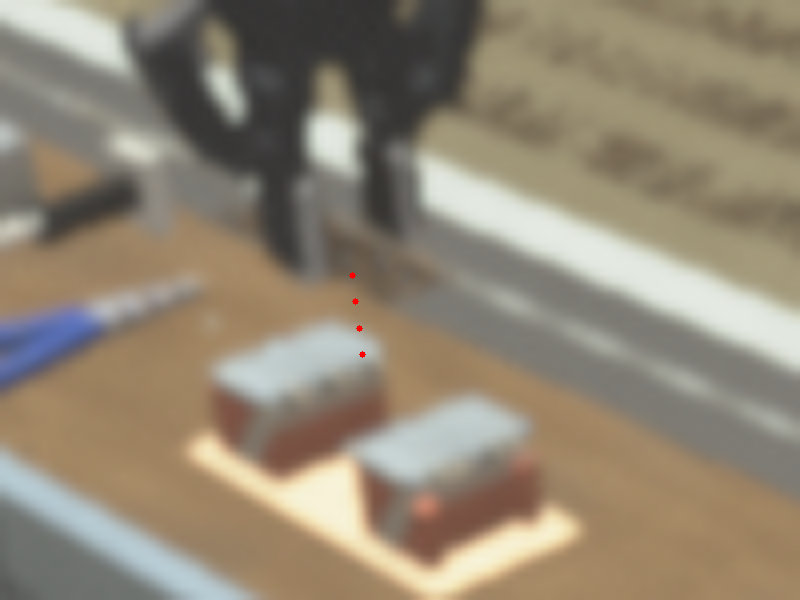

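View pics/p1b.png

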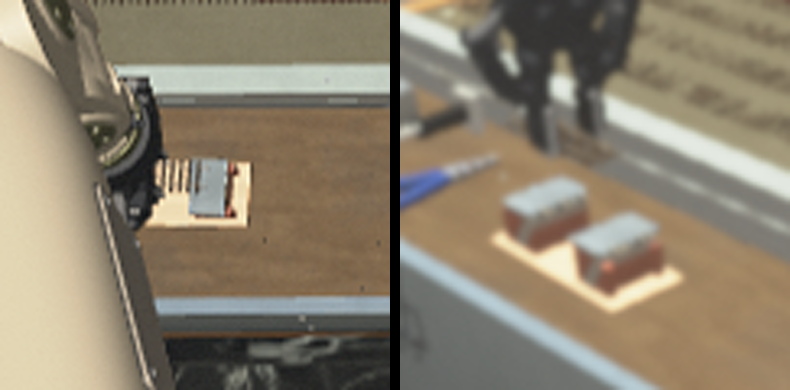

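```bash
cat > tc.py <<'E'
import sys,cv2
from h import *
x0,y0,f=int(sys.argv[2]),int(sys.argv[3]),10
im=env.read_camera("top")[:,:,::-1]
cv2.imwrite(f"pics/{sys.argv[1]}.png",cv2.resize(im[y0:y0+50,x0:x0+60],None,fx=f,fy=f,interpolation=cv2.INTER_CUBIC))
print(env.get_state()["tcp_pos"])
E
python3 tc.py p2 145 165
```

```text
[0.48890907 0.27979557 0.0597866 ]
```

View pics/p2.png

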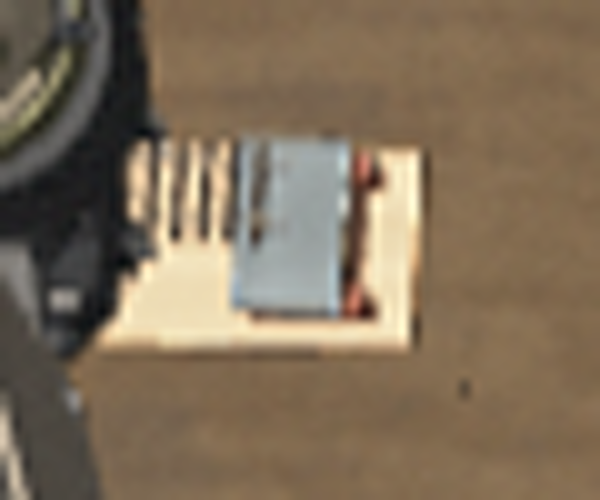

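```bash
python3 - <<'E'
from h import *
for z in (.1,.105):
  show("end",crop("top",[(270,143),(270,243)],145,165,10,z))
show("slab",crop("top",[(240,138),(350,140),(340,315),(232,308)],145,165,10,.042))
# scene: track right end in p1 (crop 130,115 x8)
show("sc",crop("scene",[(462,268),(405,300)],130,115,8,.1))
E
```

```text
end [[503.0, 239.0], [473.0, 238.0]] mean [487.9 238.3 100. ]
end [[502.0, 238.0], [472.0, 237.0]] mean [486.9 237.2 105. ]
slab [[518.0, 260.0], [517.0, 226.0], [462.0, 228.0], [464.0, 261.0]] mean [490.3 243.9  42. ]
sc [[504.0, 238.0], [476.0, 233.0]] mean [490.  235.4 100. ]
```

drive_tool(plan=[[[1.5,0.2,0.3,0,0,0,0.2],[1.5,0,0,0,0,0,0.2],[1.2,0,0,0,0,0,0.2],[0.8,0,0,0,0,0,0.2],[0,0,0,0,0,0,0.2]]])

```text
clock: 9.23
tcp_pos: [0.4894, 0.2763, 0.008]
orientation: [-0.491, -0.507, -0.492, 0.509]
wrist_force: [0.3, 0.4, 0.9]
finger_gap: 0.0286
```

```bash
python3 sc.py p3 130 125; python3 tc.py p4 145 165
```

```text
9.2833 [0.49   0.2766 0.009 ] 0.028256298899982008
[0.49068006 0.27692861 0.00979998]
```

View pics/p3.png

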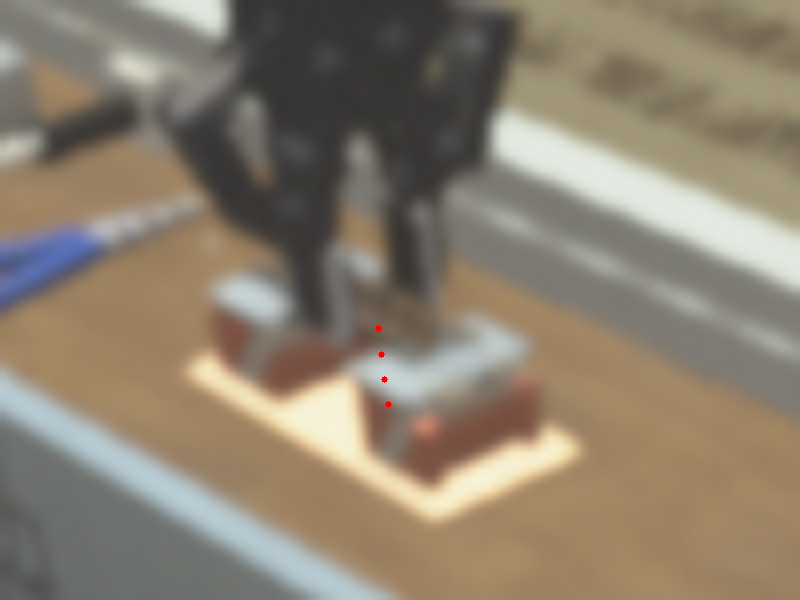

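View pics/p4.png

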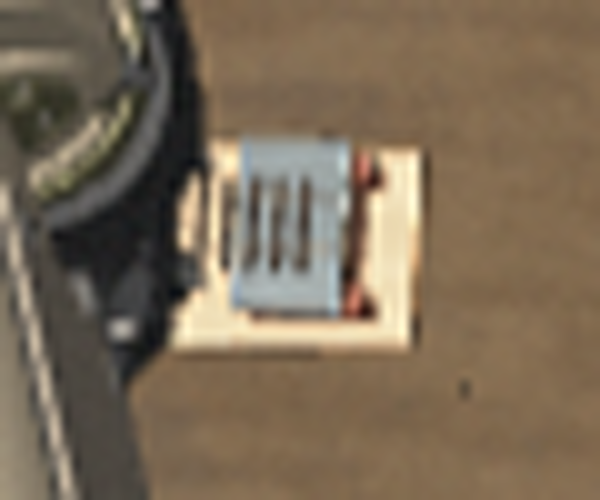

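drive_tool(plan=[[[0.2,0,0,0,0,0,0.2],[0.2,0,0,0,0,0,0.2],[0.15,0,0,0,0,0,0.2],[0,0,0,0,0,0,0.2],[0,0,0,0,0,0,0.2]]])

```text
clock: 9.75
tcp_pos: [0.4907, 0.2771, 0.0044]
orientation: [0.492, 0.508, 0.492, -0.508]
wrist_force: [0.1, -0.5, -0.6]
finger_gap: 0.0288
```

drive_tool(plan=[[[0.1,0,0,0,0,0,0.2],[0.1,0,0,0,0,0,0.2],[0,0,0,0,0,0,0.2],[0,0,0,0,0,0,0.2],[0,0,0,0,0,0,0.2]]])

```text
clock: 10.17
tcp_pos: [0.4907, 0.2771, 0.0022]
orientation: [0.492, 0.508, 0.492, -0.508]
wrist_force: [-0.1, 1.2, 0.2]
finger_gap: 0.0287
```

drive_tool(plan=[[[0.1,0,0,0,0,0,0.2],[0,0,0,0,0,0,0.2],[0,0,0,0,0,0,0.2],[0,0,0,0,0,0,0.2],[0,0,0,0,0,0,0.2]]])

```text
clock: 10.58
tcp_pos: [0.4908, 0.2771, 0.002]
orientation: [0.492, 0.508, 0.492, -0.508]
wrist_force: [-2.3, -2.3, 5.8]
finger_gap: 0.0286
```

```bash
python3 sc.py p5 130 125
```

```text
10.6333 [0.4909 0.2771 0.002 ] 0.028538089728558806
```

View pics/p5.png

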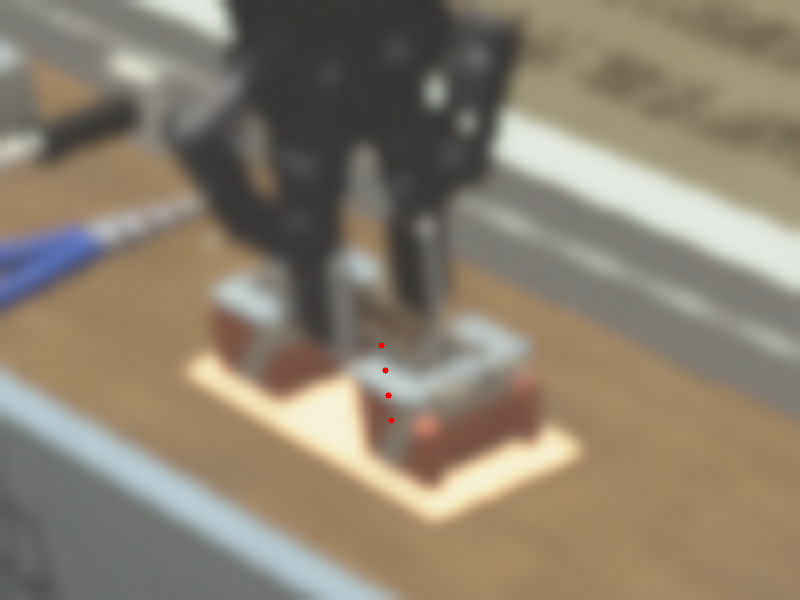

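Contact came at the predicted height, with 5.8 N upward. I'll release and retreat straight up.

drive_tool(plan=[[[0,0,0,0,0,0,0.4],[0,0,0,0,0,0,0.65],[0,0,0,0,0,0,0.65],[0,0,0,0,0,0,0.65],[-0.5,0,0,0,0,0,0.65]]])

```text
clock: 11.05
tcp_pos: [0.4899, 0.2767, 0.0053]
orientation: [-0.491, -0.508, -0.492, 0.509]
wrist_force: [0.4, -1.2, -0.5]
finger_gap: 0.0555
```

drive_tool(plan=[[[-1,0,0,0,0,0,0.65],[-2,0,0,0,0,0,0.65],[-3,0,0,0,0,0,0.65],[-3,0,0,0,0,0,0.65],[-3,0,0,0,0,0,0.65]]])

```text
clock: 11.47
tcp_pos: [0.4905, 0.277, 0.1284]
orientation: [0.492, 0.508, 0.492, -0.508]
wrist_force: [0.2, 0.4, 0.2]
finger_gap: 0.0557
```

drive_tool(plan=[[[-1,0,-3,0,0,0,0.65],[0,-1,-3.5,0,0,0,0.65],[0,-1,-3.5,0,0,0,0.65],[0,-1,-3.5,0,0,0,0.65],[0,-1,-3.5,0,0,0,0.65]]])

```text
clock: 11.88
tcp_pos: [0.4561, 0.4499, 0.1377]
orientation: [0.492, 0.509, 0.491, -0.508]
wrist_force: [0.6, 0.2, -0.4]
finger_gap: 0.055
```

```bash
python3 look.py f1 130 150 200 220 140 125 220 205; python3 tc.py f2 135 165
```

```text
11.9833 [0.4548 0.4531 0.137 ] 0.05587971608738876 [6.580e-01 4.620e-01 1.240e-01 1.231e+00 2.000e-03 2.256e+00]
[[ 0.001  1.    -0.028]
 [ 0.003 -0.028 -1.   ]
 [-1.     0.001 -0.003]]
[0.45533256 0.45071109 0.13679621]
```

View pics/f1.png

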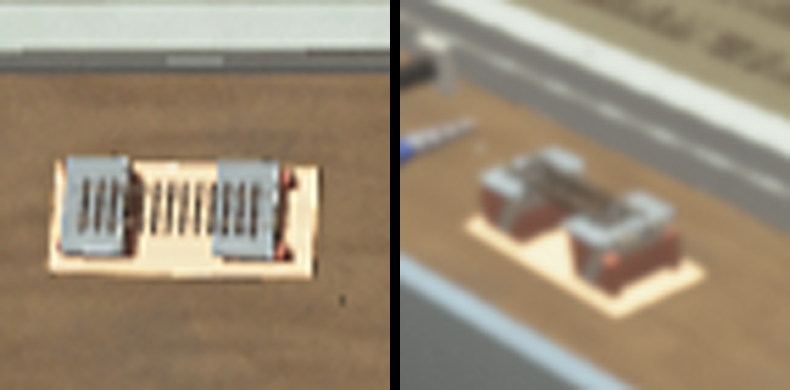

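View pics/f2.png

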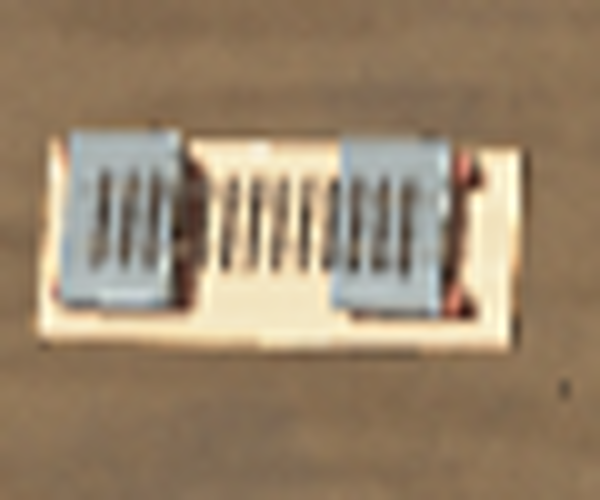

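```bash
python3 - <<'E'
from h import *
show("track",crop("top",[(100,172),(408,178),(404,275),(94,266)],135,165,10,.046))
s=env.get_state();print(s["clock"],s["wrist_force"],abs(s["qvel"]).max())
env.hand_in()
E
```

```text
track [[507.0, 333.0], [504.0, 238.0], [474.0, 238.0], [477.0, 333.0]] mean [490.4 285.8  46. ]
12.0333 [-0.31725084 -0.08606424 -0.21622652] 0.04843791966154213
the job is handed in; nothing more can be done
```

I gripped the brown track across its middle, carried it to the bridge and set it down across the gap on both abutments. I then released it, backed the arm clear and handed in at about 12 s.

**Last checks:**
- **Position:** the top camera puts the track's centre at (0.490, 0.286), against (0.492, 0.2855) for the seat. That is within about 2 mm.
- **Alignment and rest:** the track is in line with the span to within a degree or so. Both cameras show it lying flat on both grey slabs. The forces were near zero and the arm almost still.
- **Ramp and white track:** the arm never worked near either, though I did not measure the ramp again.

**What disagreed:**
- **Height:** the fingertips showed about 31 mm higher in the scene camera than the reported TCP. I went by the pictures and came down in small steps. Touchdown came at the height this predicted.
- **Cameras:** the two cameras differed by about 5 to 7 mm on positions along the bench, well inside the tolerances.

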